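# Seat the accessory plate in the spectrometer dock

## Task

Refit the sample accessory plate in the spectrometer's dock: hook the plate end with the round sample well under the dock's retaining lip, then swing the other end down and press it until the spring catch snaps back over it, so that the plate lies flat and fully home, and let go. Be gentle: feel for the seat, pushing the plate against the dock with no more than 20 N while you hook and swing it, and 40 N as you press it home. Leave the jar, the dish and the cell box where they are.

Things in the scene. Friction and masses are not known exactly. Their poses are not given: they have to be found in the camera images.
- plate: loose aluminium plate 140 (x) x 100 (y) x 6 mm, 0.2 to 0.45 kg, flat on the bench. Origin: centre of underside, z up. On top a black grip bar, 12 mm thick in x, 50 mm long in y, centred at x = +10 mm, from z = 6 to 40 mm, and a round steel sample well, 30 mm across, 4 mm high, at x = -30 mm. The -x end (nearest the well) is the hook end, the bare +x end the catch end
- plate_hook (a point): middle of the plate's lower edge at the hook end: plate point (-70, 0, 0) mm
- plate_far (a point): middle of the plate's lower edge at the catch end: plate point (+70, 0, 0) mm
- dock: fixed white housing 240 (x) x 150 (y) x 30 mm, origin at centre of underside, z up; top (z = 30 mm) is the bed. On it a dark frame, clamped anywhere up to 14 mm either way along x from its middle (not measured: feel for it). Frame at middle: lip wall's inner face x = -72.5 mm (robot's side); two stops 12 mm high at x = +70 mm, catch between; side rails' inner faces y = +-53 mm, flaring above 8 mm
- dock_seat (a point): point on the bed, dock frame (-1.25, 0, 30) mm: where the middle of the plate's underside lies when home if the frame is at its middle, else up to 15 mm from it along x; axes as the dock's
- dock_lip (a point): middle of the lip's lower front edge if the frame is at its middle: dock (-58.5, 0, 40.5) mm. The lip overhangs the bed by 14 mm up to the wall, underside 10.5 mm above the bed, 4 mm thick, 126 mm wide. A plate with its catch end raised 0.15 to 0.2 rad slides in under it along the bed till it meets the wall; above 0.28 rad it cannot. Wall to stops: 142.5 mm
- catch (a joint): grey slippery spring catch at the dock's +x end, 30 mm wide; 0 = rest, grows to 0.008 m as pushed outwards (+x). Nose 4 mm inside the stops, 8.5 mm above the bed; above it the face slopes up and out at 60 degrees to 15 mm. Spring 4.2 N at rest + 0.6 N/mm. Pressing the plate's catch end down with 4 to 8 N pushes it back; it then snaps over the plate's top. Plate weight alone does not
- jar: bystander: small amber jar with black cap, 44 mm across, 60 mm high, origin under its centre
- dish: bystander: white dish, 60 mm across, 14 mm high, origin under its centre
- cellbox: bystander: grey plastic box 60 x 90 x 35 mm, origin under its centre
Things that resemble listed ones, but are neither listed nor needed, are in the scene too. What is meant by the plate is not green or yellow, and is the smaller of those in its own colour.

How it is judged:
By the outcome, as a careful person would: the job done as asked, in the order asked, and still so for the second after the job is handed in, with the robot touching nothing.
It also fails if it takes over 51 s, if anything falls off the work surface, if the arm or the gripper's body presses on something with over 40 N, if the wrist force passes 120 N, or if a joint passes its speed limit or range.

## Robot

A 6-joint arm with a two-finger parallel gripper is mounted at the origin on the work surface. World frame = base frame: x ahead of the robot, y to its left, z up, the work surface at z = 0. Lengths are in mm, angles in rad, forces in N, time in s.
With the tool pointing down it reaches from about 275 to 1000 mm from the base axis. Payload 8.4 kg.
Tool frame: the origin (TCP) lies midway between the tips of the shut fingers; the grasp point (between the pads) lies 19 mm behind it; z points along the fingers, y is the line along which they close (so a half turn about z gives the same grasp; the last joint's range is limited). The gripper opens to 85 mm and grips with 20 to 120 N. Pads are 22 mm wide; open, the fingers measure 114 mm over their backs; the gripper's body (76 mm by 85 mm) begins 54 mm behind the grasp point. The pads swing forward as they close: fully open they stand 13 mm farther back than shut.
Start: joints at [1.126, 0.353, 1.633, -0, 1.155, -0.002], TCP at [267.793, 564.725, 231.281] pointing down, gripper open.
Joint ranges: [-2.63, 2.63], [-0.92, 2.1], [0.06, 2.66], [-1.3, 4.44], [0, 2.69], [-3.02, 3.02]. Speed limits (rad/s): [2.22, 2.22, 2.79, 3.14, 3.14, 3.14].

## Interface

Orientations are given as [roll, pitch, yaw] about the fixed x, y, z axes, in that order (R = Rz(yaw) Ry(pitch) Rx(roll)).
In Python, from rig import r gives the robot as it stands.
- The arm moves only by the shell command python3 -m inch 'ROWS' [OPENING] [FORCE]. ROWS is JSON, a list that holds one entry, the list of rows, each a list of 6 numbers: the shift along the tool's x, y, z scaled (see below), then the turn, a rotation vector about the tool's x, y, z scaled (see below). In form: [[[tx, ty, tz, wx, wy, wz], ...]]. A call has 1 to 8 rows; each row is the pose to reach, as a shift and turn from the pose commanded when the call began, along the tool's axes at that moment, turning the shorter way round; what a row does not reach only later rows make up. The controller multiplies each number of a shift by 20 cm and each number of a turn by pi rad. A row lasts 1/12 s, in which the tool goes at most 41.7 mm and 7.16 degrees, less where a joint would pass 70% of its speed; a pose out of reach is approached as far as the arm can. A call with a number of a shift or a turn outside -1 to 1 is refused whole. A call with a gripper value outside its range is refused whole. OPENING is the gripper's target within -1 to 1 (fully open at 1, half-way at 0, shut at -1), set as the call begins (- or left out, the last holds). The fingers move at their own pace and stop on an object; FORCE is the grip in N (left out, the last holds). Time passes only in rows, so rows that repeat a pose let the fingers close. It gives the time, the measured TCP pose, the force, the opening and the grip force at its end, in the units of the state.
- r.sense(): the state, without advancing time (a new reading comes with each control period).
- r.grab_frame(name): name is "scene" or "side" or "wrist"; returns the picture (384x512x3 uint8, red, green, blue); there is no depth.
- r.camera_info(name): a dict with "K" (3x3 intrinsics, pixels), "distortion" ([k1, k2, p1, p2, k3] as OpenCV has them; the pictures are not rectified), "rvec" (rotation vector, rad) and "tvec" (3), from world to camera coordinates, as OpenCV has them; the wrist camera has in their place "mount" (4x4, takes a point from camera to tool coordinates, whose origin is the TCP and whose axes are the flange's). Camera axes: x right, y down, z forward; pixel columns grow to the right and rows downward; lengths in mm; the calibration is good to about 2 mm. A picture is of the moment at which its call begins: read the wrist's pose just before it. camera_info takes no time and is no camera call.
- r.sign_off(): hands the job in; it is judged then, once.
The state is a dict: "clock": time; "qpos": joint angles; "qvel": joint speeds; "joint_efforts": joint torques, N m; "eef_pos": TCP position; "tcp_rot": TCP orientation; "contact_force": force on the tool from outside, world axes, zero at the start; "wrist_torque": the same for the moment, N m; "opening": opening from 0.0 (shut) to 1.0 (fully open); "grasp_force": force on a finger pad.
Only numpy, scipy, OpenCV 4.12 (cv2) and the standard library are available. Lean on these libraries where they do the work, as an engineer would, in place of code of your own. Each camera call takes 0.05 s, during which the arm holds its last target. There are 200 camera calls.

## Working session

There is one attempt and no reset: what is moved stays moved. The work goes in short steps, Python scripts to look and compute and a shell command to move; the robot and the scene stay as the last step left them, time stands still between calls to the robot, and variables do not carry over. Pictures are saved under pics/ and viewed, at most 10 in all, crops included, and the job is handed in when it is done.

```bash
ls; mkdir -p pics; python3 - <<'E'
from rig import r
import cv2,numpy as np
print(r.sense())
for n in("scene","side","wrist"):
    f=r.grab_frame(n); cv2.imwrite(f"pics/{n}0.png",f[:,:,::-1]); c=r.camera_info(n); print(n,{k:np.round(v,3).tolist() for k,v in c.items() if not isinstance(v,str)})
a=[cv2.imread(f"pics/{n}0.png") for n in("scene","side","wrist")]
E
```

```text
pics
{'clock': 0.0, 'qpos': array([ 1.12558070e+00,  3.53666020e-01,  1.63413664e+00,  1.01986392e-05,
        1.15521451e+00, -2.40295097e-03]), 'qvel': array([ 2.73825762e-03, -5.84423774e-05, -1.37280302e-03, -1.27113934e-03,
        7.64090192e-04, -1.89750186e-03]), 'joint_efforts': array([-8.29967485e-04, -6.05239534e+01, -3.42077494e+01,  5.06554431e-05,
        9.00994783e-03,  1.74065157e-06]), 'eef_pos': array([267.59202664, 564.28274659, 230.54945778]), 'tcp_rot': array([-3.14016817e+00, -1.27476711e-05,  2.69877585e+00]), 'contact_force': array([ 0.05572455,  0.44458944, -0.10434729]), 'wrist_torque': array([0.0231261 , 0.00647503, 0.06507913]), 'grasp_force': 0.0, 'opening': 1.0023708274533563}
scene {'K': [[355.615, 0.0, 259.246], [0.0, 355.615, 192.702], [0.0, 0.0, 1.0]], 'distortion': [0.028, 0.0, 0.0, 0.0, 0.0], 'rvec': [2.0, 1.141, -0.583], 'tvec': [-352.903, -200.32, 1355.248]}
side {'K': [[407.415, 0.0, 256.023], [0.0, 407.415, 192.532], [0.0, 0.0, 1.0]], 'distortion': [-0.021, 0.0, 0.0, 0.0, 0.0], 'rvec': [1.967, -0.801, 0.432], 'tvec': [-306.328, 253.969, 783.464]}
wrist {'K': [[290.962, 0.0, 256.052], [0.0, 290.962, 185.931], [0.0, 0.0, 1.0]], 'distortion': [-0.031, 0.0, 0.0, 0.0, 0.0], 'mount': [[0.0, -0.945, -0.326, 83.666], [1.0, 0.0, 0.0, -0.728], [-0.0, -0.326, 0.945, -142.132], [0.0, 0.0, 0.0, 1.0]]}
```

View pics/scene0.png

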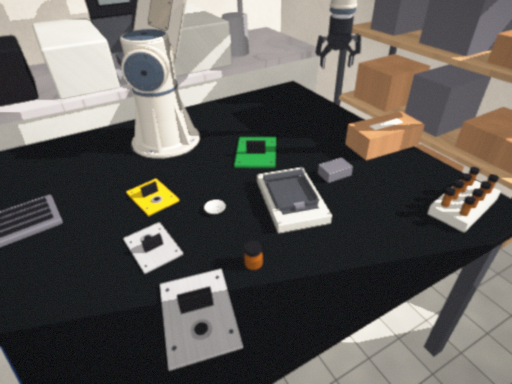

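View pics/side0.png

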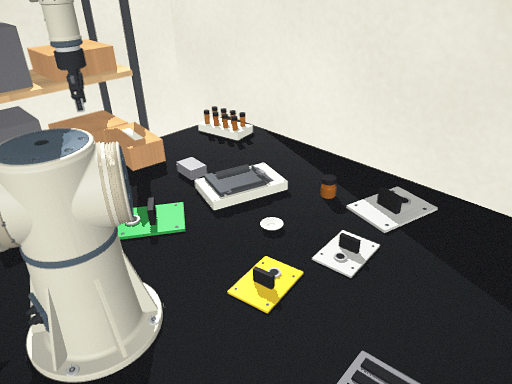

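The plate is the small silver one at about (153,247) in scene and (346,253) in side. The dock is at (293,198) in scene and (241,185) in side. I'll enlarge both regions.

```bash
python3 - <<'E'
import cv2,numpy as np
a=cv2.imread("pics/scene0.png");b=cv2.imread("pics/side0.png")
def c(i,x,y,w,h): return cv2.resize(i[y:y+h,x:x+w],(400,300),interpolation=cv2.INTER_CUBIC)
# each crop 80x60 or 100x75
o=np.vstack([np.hstack([c(a,113,217,80,60),c(b,306,225,80,60)]),np.hstack([c(a,243,160,100,75),c(b,190,150,100,75)])])
cv2.imwrite("pics/crops.png",o)
E
```

```text
(no output)
```

View pics/crops.png

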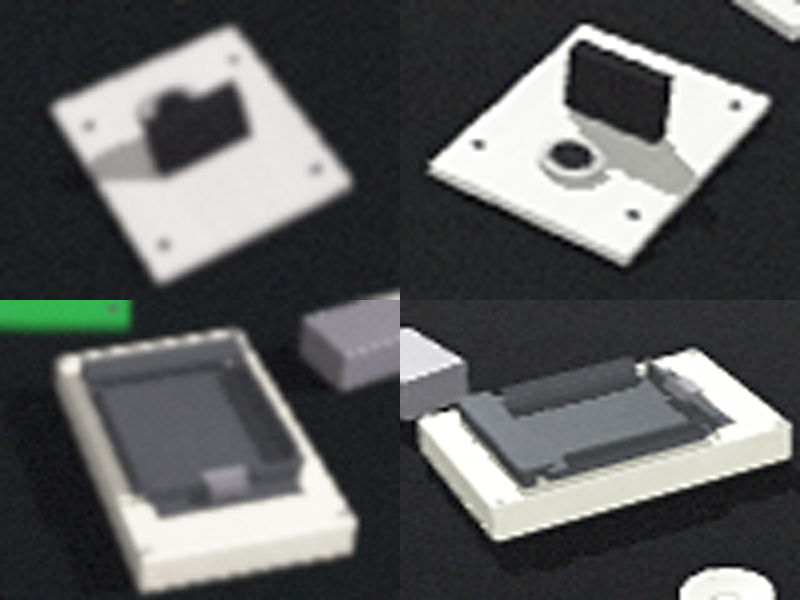

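```bash
cat > h.py <<'E'
from rig import r
import cv2,numpy as np
from scipy.optimize import least_squares
from scipy.spatial.transform import Rotation as R
def proj(n,P):
    c=r.camera_info(n); return cv2.projectPoints(np.array(P,float).reshape(-1,1,3),np.array(c["rvec"],float),np.array(c["tvec"],float),np.array(c["K"]),np.array(c["distortion"],float))[0][:,0]
def xf(p,P):
    P=np.array(P,float);c,s=np.cos(p[2]),np.sin(p[2]); return np.c_[p[0]+c*P[:,0]-s*P[:,1],p[1]+s*P[:,0]+c*P[:,1],P[:,2]]
def fit(P,obs,p0):
    f=lambda p:np.concatenate([(proj(n,xf(p,P))-o).ravel() for n,o in obs.items()])
    s=least_squares(f,p0,loss="soft_l1"); return s.x,s.fun
def wproj(pos,rpy,P):
    c=r.camera_info("wrist");T=np.eye(4);T[:3,:3]=R.from_euler("xyz",rpy).as_matrix();T[:3,3]=pos
    M=np.linalg.inv(T@np.array(c["mount"]));Q=np.array(P,float)@M[:3,:3].T+M[:3,3]
    return cv2.projectPoints(Q.reshape(-1,1,3),np.zeros(3),np.zeros(3),np.array(c["K"]),np.array(c["distortion"],float))[0][:,0]
E
python3 - <<'E'
from h import *
q=np.array
box=lambda a,b,z:[[-a,b,z],[-a,-b,z],[a,b,z],[a,-b,z]]
s=q([[235,25],[52,105],[352,183],[160,281]])/5+[113,217]
d=q([[30,168],[228,258],[183,25],[370,98]])/5+[306,225]
for o in({"scene":s},{"side":d},{"scene":s,"side":d}):
    x,f=fit(box(70,50,6),o,[600,0,.5]);print("plate",x.round(3),f.round(1))
s=q([[238,30],[58,58],[355,218],[137,253]])/4+[243,160]
d=q([[20,118],[90,205],[295,50],[390,123]])/4+[190,150]
for o in({"scene":s},{"side":d},{"scene":s,"side":d}):
    x,f=fit(box(120,75,30),o,[500,300,.1]);print("dock",x.round(3),f.round(1))
E
```

```text
plate [ 5.21359e+02 -2.07200e+02  1.09000e-01] [-0.   0.8  0.8  0.8 -0.3 -0.5 -0.2 -0.7]
plate [ 514.196 -211.107   56.671] [ 0.2 -0.3  0.1 -0.1 -0.1  0.1 -0.2  0.3]
plate [ 518.105 -208.243    6.399] [-0.9  0.3 -0.1  0.4 -1.1 -1.3 -0.8 -1.4  0.3 -1.8 -0.3 -1.6  0.1 -1.
 -0.2 -0.7]
dock [ 5.48131e+02  2.00407e+02 -2.94000e-01] [ 0.3 -1.  -0.3 -1.1 -0.2  0.3  0.3  1.1]
dock [ 5.47360e+02  1.97354e+02 -2.84000e-01] [-1.1 -0.4  0.   0.4  0.3 -0.7  0.5  0.1]
dock [ 5.48703e+02  1.99315e+02 -2.90000e-01] [-0.1 -0.9 -0.7 -0.8 -0.3  0.4  0.3  1.4 -1.1 -0.8 -0.3 -0.1  0.3 -1.
  0.3 -0.1]
```

```bash
cat > go.py <<'E'
import sys
from h import *
# target x y z yaw tilt(about tool x, + raises catch end)
def delta(x,y,z,yaw,tilt=0):
    s=r.sense();A=R.from_euler("xyz",s["tcp_rot"]);B=R.from_euler("xyz",[np.pi,0,yaw])*R.from_rotvec([-tilt,0,0])
    t=A.inv().apply(np.array([x,y,z])-s["eef_pos"])/200; w=(A.inv()*B).as_rotvec()/np.pi
    print("shift",t.round(4).tolist(),"turn",w.round(4).tolist(),"F",s["contact_force"].round(1),"t",round(s["clock"],2))
if __name__=="__main__": delta(*map(float,sys.argv[1:]))
E
python3 go.py 547 200 230 1.281
```

```text
shift [-2.0428, -1.0479, 0.0048] turn [-0.0003, 0.0002, 0.4513] F [-0.3 -0.   1.5] t 0.15
```

```bash
python3 -m inch '[[[-1,-0.513,0,0,0,0.2256],[-1,-0.513,0,0,0,0.2256],[-1,-0.513,0,0,0,0.2256],[-1,-0.513,0,0,0,0.2256],[-1,-0.513,0,0,0,0.2256],[-1,-0.513,0,0,0,0.2256]]]'; python3 go.py 547 200 230 1.281
```

```text
clock: 0.65
eef_pos: [406.6, 382.6, 231.2]
tcp_rot: [-3.141, 0.002, 1.982]
contact_force: [0.1, 1.0, -0.3]
opening: 1.004
grasp_force: 0.0
shift [-1.1173, 0.279, 0.0075] turn [0.0001, 0.0005, 0.223] F [ 0.1  1.  -0.3] t 0.65
```

```bash
python3 -m inch '[[[-1,0.25,0,0,0,0.223],[-1,0.25,0,0,0,0.223],[-1,0.25,0,0,0,0.223],[-1,0.25,0,0,0,0.223],[-1,0.25,0,0,0,0.223],[-1,0.25,0,0,0,0.223],[-1,0.25,0,0,0,0.223]]]'; python3 - <<'E'
from h import *
s=r.sense();f=r.grab_frame("wrist")[:,:,::-1].copy();cv2.imwrite("pics/w1raw.png",f);np.save("w1.npy",np.r_[s["eef_pos"],s["tcp_rot"]])
f=cv2.resize(f,(768,576),interpolation=cv2.INTER_CUBIC)
D=[548.5,199.5,-.29]
for P,c in(([[-120,75,30],[-120,-75,30],[120,-75,30],[120,75,30]],(0,0,255)),([[-58.5,-63,40.5],[-58.5,63,40.5]],(0,255,0)),([[70,-50,42],[70,50,42]],(0,255,0))):
    cv2.polylines(f,[(wproj(s["eef_pos"],s["tcp_rot"],xf(D,P))*1.5).astype(int)],True,c,1)
cv2.imwrite("pics/w1.png",f)
E
```

```text
clock: 1.23
eef_pos: [532.6, 222.1, 231.0]
tcp_rot: [-3.141, 0.0, 1.282]
contact_force: [0.5, -0.4, -1.0]
opening: 1.001
grasp_force: 0.0
```

View pics/w1.png

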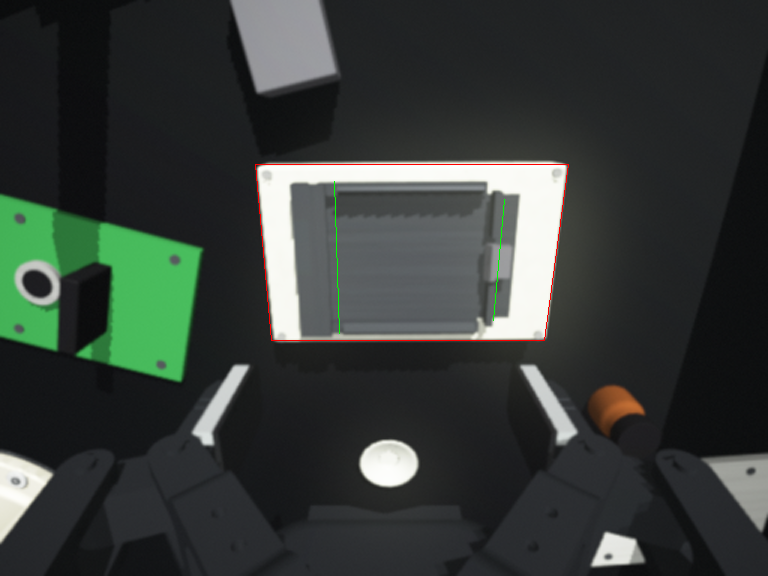

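The dock outline fits. The lip front is at column 328 against 337 predicted, and the stops are about 10 px left of prediction, so the frame offset is about -7 mm. Next, the plate.

```bash
python3 go.py 528 -207 200 1.686
```

```text
shift [-2.0713, 0.5804, 0.1548] turn [-0.0002, 0.0, -0.1264] F [-0.2 -0.2  0.9] t 1.28
```

```bash
python3 -m inch '[[[-1,0.28,0.08,0,0,-0.06],[-1,0.28,0.08,0,0,-0.06],[-1,0.28,0.08,0,0,-0.06],[-1,0.28,0.08,0,0,-0.06],[-1,0.28,0.08,0,0,-0.06],[-1,0.28,0.08,0,0,-0.06]]]'; python3 go.py 528 -207 200 1.686
```

```text
clock: 1.78
eef_pos: [528.7, 12.1, 214.7]
tcp_rot: [-3.14, 0.002, 1.48]
contact_force: [0.2, 0.2, 1.2]
opening: 0.998
grasp_force: 0.0
shift [-1.0912, 0.096, 0.0757] turn [-0.0004, 0.0006, -0.0656] F [0.2 0.2 1.2] t 1.78
```

```bash
python3 -m inch '[[[-1,0.09,0.07,0,0,-0.065],[-1,0.09,0.07,0,0,-0.065],[-1,0.09,0.07,0,0,-0.065],[-1,0.09,0.07,0,0,-0.065],[-1,0.09,0.07,0,0,-0.065],[-1,0.09,0.07,0,0,-0.065],[-1,0.09,0.07,0,0,-0.065]]]'; python3 - <<'E'
from h import *
s=r.sense();f=r.grab_frame("wrist")[:,:,::-1].copy()
f=cv2.resize(f,(768,576),interpolation=cv2.INTER_CUBIC)
D=[518.5,-208.2,.115]
for P,c in(([[-70,50,6],[-70,-50,6],[70,-50,6],[70,50,6]],(0,0,255)),([[4,25,40],[16,25,40],[16,-25,40],[4,-25,40]],(0,255,0))):
    cv2.polylines(f,[(wproj(s["eef_pos"],s["tcp_rot"],xf(D,P))*1.5).astype(int)],True,c,1)
cv2.imwrite("pics/w2.png",f)
np.save("w2.npy",np.r_[s["eef_pos"],s["tcp_rot"]])
E
python3 go.py 528 -207 60 1.686
```

```text
clock: 2.37
eef_pos: [529.2, -184.8, 201.0]
tcp_rot: [-3.141, -0.001, 1.683]
contact_force: [-1.1, -0.5, -1.1]
opening: 0.996
grasp_force: 0.0
shift [-0.1162, -0.0185, 0.7049] turn [-0.0002, -0.0003, -0.0007] F [0.5 0.2 0.3] t 2.42
```

View pics/w2.png

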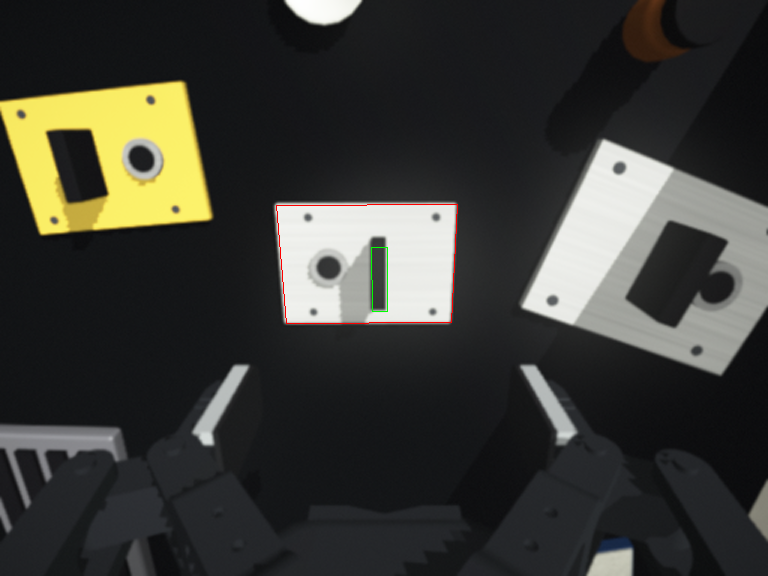

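The model overlays the plate outline and bar (378,278) within about 1 mm. Descending.

```bash
python3 -m inch '[[[-0.116,-0.0185,0.2,0,0,0],[-0.116,-0.0185,0.4,0,0,0],[-0.116,-0.0185,0.6,0,0,0],[-0.116,-0.0185,0.75,0,0,0],[-0.116,-0.0185,0.86,0,0,0],[-0.116,-0.0185,0.92,0,0,0],[-0.116,-0.0185,0.93,0,0,0],[-0.116,-0.0185,0.93,0,0,0]]]'; python3 go.py 528 -207 14 1.686
```

```text
clock: 3.08
eef_pos: [528.5, -206.7, 15.4]
tcp_rot: [-3.141, -0.0, 1.684]
contact_force: [1.0, -0.6, 0.9]
opening: 0.999
grasp_force: 0.0
shift [-0.0013, -0.0028, 0.0069] turn [-0.0002, -0.0001, -0.0005] F [ 1.  -0.6  0.9] t 3.08
```

```bash
python3 -m inch '[[[0,-0.003,0,0,0,0],[0,-0.003,0,0,0,0],[0,-0.003,0,0,0,0],[0,-0.003,0,0,0,0],[0,-0.003,0,0,0,0],[0,-0.003,0,0,0,0],[0,-0.003,0,0,0,0],[0,-0.003,0,0,0,0]]]' -1 80;python3 -m inch '[[[0,0,0,0,0,0],[0,0,0,0,0,0]]]'; python3 go.py 528 -207 14 1.686
```

```text
clock: 3.75
eef_pos: [527.8, -208.2, 15.9]
tcp_rot: [3.141, 0.0, 1.682]
contact_force: [-0.5, 0.6, 7.9]
opening: 0.123
grasp_force: 79.0
clock: 3.92
eef_pos: [527.9, -208.2, 15.9]
tcp_rot: [3.141, 0.0, 1.682]
contact_force: [-2.4, 1.1, 6.3]
opening: 0.121
grasp_force: 79.0
shift [0.0061, 0.0014, 0.0096] turn [0.0002, 0.0001, -0.0013] F [-2.4  1.1  6.3] t 3.92
```

```bash
python3 -m inch '[[[0,0,-0.1,0,0,0],[0,0,-0.25,0,0,0],[0,0,-0.45,0,0,0],[0,0,-0.65,0,0,0],[0,0,-0.75,0,0,0],[0,0,-0.75,0,0,0],[0,0,-0.75,0,0,0]]]'
cat > hook.py <<'E'
import sys
from h import *
from go import delta
D=[548.5,199.5,-.29]; PY=-1.0; TZ=15.9
def tgt(hx,hz,a):
    u=hx+80*np.cos(a)-TZ*np.sin(a); z=30+hz+80*np.sin(a)+TZ*np.cos(a)
    x,y,_=xf(D,[[u,PY,0]])[0]; return x,y,z,D[2]+np.pi/2,a
def state():
    s=r.sense();A=R.from_euler("xyz",s["tcp_rot"]);B=R.from_euler("z",D[2])
    T=B.inv().apply(s["eef_pos"]-np.array([D[0],D[1],30])); y=B.inv().apply(A.apply([0,1,0])); a=np.arctan2(y[2],y[0])
    F=B.inv().apply(s["contact_force"])
    return "hook x,y,z %.1f %.1f %.1f tilt %.3f"%(T[0]-80*np.cos(a)+TZ*np.sin(a),T[1]-PY,T[2]-80*np.sin(a)-TZ*np.cos(a),a),"Fdock",F.round(1),"M",B.inv().apply(s["wrist_torque"]).round(2),"grip",s["grasp_force"],round(s["opening"],3)
if __name__=="__main__":
    delta(*tgt(*map(float,sys.argv[1:]))); print(*state())
E
python3 hook.py -45 60 0.18
```

```text
clock: 4.5
eef_pos: [527.9, -208.2, 166.0]
tcp_rot: [3.14, 0.001, 1.682]
contact_force: [-0.3, 0.0, -4.2]
opening: 0.123
grasp_force: 78.8
shift [1.9499, 0.4684, 0.2291] turn [-0.0559, -0.0113, 0.1274] F [-0.3  0.  -4.2] t 4.5
hook x,y,z 16.9 -395.6 119.9 tilt 0.002 Fdock [-0.3 -0.1 -4.2] M [ 0.   -0.03  0.04] grip 78.76383304595947 0.123
```

```bash
python3 -m inch '[[[0.2,0.04,0,0,0,0.015],[0.4,0.09,0,-0.01,0,0.03],[0.6,0.14,0,-0.02,0,0.045],[0.8,0.19,0,-0.03,0,0.06],[1,0.24,0,-0.03,-0.005,0.065],[1,0.24,0,-0.03,-0.005,0.065]]]' - 90; python3 hook.py -45 60 0.18
```

```text
clock: 5.0
eef_pos: [551.7, 2.6, 163.0]
tcp_rot: [3.05, 0.005, 1.481]
contact_force: [-0.1, 0.0, -3.3]
opening: 0.122
grasp_force: 90.0
shift [0.9443, 0.0259, 0.2139] turn [-0.0278, -0.0072, 0.0632] F [-0.1  0.  -3.3] t 5.0
hook x,y,z -18.8 -186.7 109.6 tilt 0.094 Fdock [-0.1  0.  -3.3] M [-0.02  0.02  0.01] grip 90.02833843231201 0.122
```

```bash
python3 -m inch '[[[0.2,0.005,0,-0.007,-0.002,0.015],[0.4,0.01,0,-0.014,-0.004,0.03],[0.6,0.015,0,-0.02,-0.005,0.045],[0.8,0.02,0.07,-0.028,-0.007,0.063],[0.94,0.026,0.14,-0.028,-0.007,0.063],[0.94,0.026,0.2,-0.028,-0.007,0.063],[0.94,0.026,0.2,-0.028,-0.007,0.063],[0.94,0.026,0.2,-0.028,-0.007,0.063]]]'; python3 hook.py -45 15 0.18
python3 - <<'E'
from h import *
f=np.hstack([cv2.resize(r.grab_frame("scene")[150:240,225:345,::-1],(400,300),interpolation=2),cv2.resize(r.grab_frame("side")[100:205,180:320,::-1],(400,300),interpolation=2)])
w=cv2.resize(r.grab_frame("wrist")[90:290,100:410,::-1],(465,300))
cv2.imwrite("pics/p1.png",np.vstack([f,np.pad(w,((0,0),(0,335),(0,0)))]))
E
```

```text
clock: 5.67
eef_pos: [577.5, 181.2, 122.2]
tcp_rot: [2.962, 0.004, 1.279]
contact_force: [0.6, 0.2, -2.5]
opening: 0.117
grasp_force: 89.8
shift [0.0421, -0.0528, 0.2302] turn [-0.0001, 0.0013, -0.0002] F [ 0.6  0.2 -2.5] t 5.67
hook x,y,z -42.9 -8.2 62.3 tilt 0.180 Fdock [ 0.5  0.3 -2.5] M [-0.01  0.15 -0.03] grip 89.81261014938354 0.117
```

View pics/p1.png

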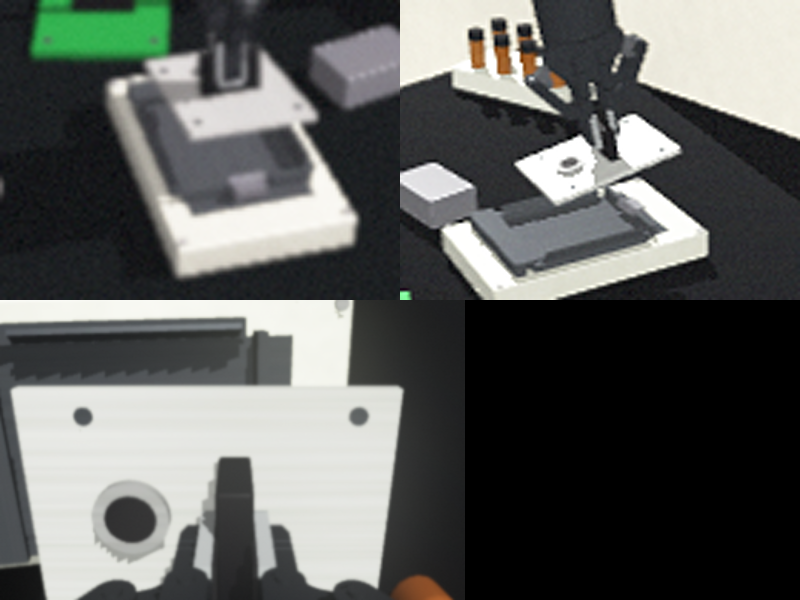

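Scene and side show the plate held level over the frame with its hook end toward the lip. The wrist view gives the plate's +y edge at raw row about 148, corners at columns 108 and 369. I'll check the in-hand y offset while lowering.

```bash
python3 - <<'E'
from h import *
s=r.sense();A=R.from_euler("xyz",s["tcp_rot"]).as_matrix()
for py in(-3,-1,1): print(py,wproj(s["eef_pos"],s["tcp_rot"],np.array([[50-py,-80,9.9],[50-py,60,9.9]])@A.T+s["eef_pos"]).round(1).tolist())
E
python3 -m inch '[[[0.042,-0.015,0,0,0.001,0],[0.042,-0.03,0.1,0,0.001,0],[0.042,-0.05,0.18,0,0.001,0],[0.042,-0.053,0.23,0,0.001,0],[0.042,-0.053,0.23,0,0.001,0],[0.042,-0.053,0.23,0,0.001,0]]]'; python3 hook.py -45 5 0.18
```

```text
-3 [[105.5, 146.6], [368.9, 146.5]]
-1 [[106.2, 150.3], [368.4, 150.2]]
1 [[106.8, 154.0], [368.0, 153.9]]
clock: 6.32
eef_pos: [580.1, 190.6, 77.7]
tcp_rot: [2.958, -0.003, 1.279]
contact_force: [-0.1, -0.2, -2.3]
opening: 0.12
grasp_force: 89.8
shift [-0.0077, -0.0212, 0.061] turn [0.0012, -0.0007, -0.0008] F [-0.1 -0.2 -2.3] t 6.32
hook x,y,z -43.0 1.5 17.5 tilt 0.184 Fdock [-0.  -0.2 -2.3] M [ 0.01  0.14 -0.01] grip 89.78647470474243 0.12
```

```bash
sed -i 's/PY=-1.0/PY=-2.0/' hook.py; python3 -m inch '[[[-0.013,-0.01,0.03,0,0,0],[-0.013,-0.02,0.06,0,0,0],[-0.013,-0.02,0.06,0,0,0],[-0.013,-0.02,0.06,0,0,0]]]'; python3 hook.py -45 0 0.18
```

```text
clock: 6.65
eef_pos: [577.4, 188.7, 65.0]
tcp_rot: [2.958, -0.003, 1.279]
contact_force: [0.0, 0.3, -2.9]
opening: 0.122
grasp_force: 90.0
shift [0.0005, -0.004, 0.0248] turn [0.0012, -0.0007, -0.0007] F [ 0.   0.3 -2.9] t 6.65
hook x,y,z -45.0 -0.1 4.7 tilt 0.184 Fdock [-0.1  0.3 -2.9] M [-0.02  0.16 -0.02] grip 89.962238073349 0.122
```

```bash
python3 -m inch '[[[0,-0.001,0.008,0,0,0],[0,-0.002,0.014,0,0,0],[0,-0.002,0.014,0,0,0]]]'; python3 hook.py -45 0 0.18;python3 -m inch '[[[0,0,0.005,0,0,0],[0,0,0.005,0,0,0]]]'; python3 hook.py -45 0 0.18
```

```text
clock: 6.9
eef_pos: [577.7, 188.8, 62.3]
tcp_rot: [2.958, -0.003, 1.279]
contact_force: [-0.0, -0.6, -2.6]
opening: 0.118
grasp_force: 90.0
shift [-0.0007, -0.0031, 0.0111] turn [0.0013, -0.0008, -0.0007] F [-0.  -0.6 -2.6] t 6.9
hook x,y,z -44.7 0.1 2.0 tilt 0.184 Fdock [ 0.2 -0.6 -2.6] M [ 0.02  0.17 -0.01] grip 89.96165871620178 0.118
clock: 7.07
eef_pos: [577.9, 188.8, 61.3]
tcp_rot: [2.957, -0.003, 1.279]
contact_force: [0.3, 0.8, -3.4]
opening: 0.12
grasp_force: 90.0
shift [-0.0006, -0.0032, 0.006] turn [0.0013, -0.0008, -0.0007] F [ 0.3  0.8 -3.4] t 7.07
hook x,y,z -44.5 0.1 1.0 tilt 0.184 Fdock [ 0.1  0.9 -3.4] M [-0.02  0.21 -0.04] grip 89.96191263198853 0.12
```

```bash
for i in 1; do python3 -m inch '[[[0,0,0.005,0,0,0],[0,0,0.005,0,0,0]]]'; python3 hook.py -45 0 0.18;done;python3 -m inch '[[[0,0,0.005,0,0,0],[0,0,0.005,0,0,0]]]'; python3 hook.py -45 0 0.18
```

```text
clock: 7.23
eef_pos: [578.2, 188.8, 60.4]
tcp_rot: [2.957, -0.003, 1.279]
contact_force: [0.9, -0.1, -2.8]
opening: 0.115
grasp_force: 90.2
shift [-0.001, -0.0037, 0.0013] turn [0.0014, -0.0009, -0.0007] F [ 0.9 -0.1 -2.8] t 7.23
hook x,y,z -44.2 0.2 0.1 tilt 0.184 Fdock [ 0.9  0.2 -2.8] M [-0.01  0.14 -0.02] grip 90.2067768573761 0.115
clock: 7.4
eef_pos: [578.5, 188.7, 59.7]
tcp_rot: [2.957, -0.003, 1.279]
contact_force: [-1.2, -0.0, 3.0]
opening: 0.121
grasp_force: 90.9
shift [-0.0013, -0.0044, -0.0024] turn [0.0014, -0.0009, -0.0007] F [-1.2 -0.   3. ] t 7.4
hook x,y,z -43.9 0.3 -0.6 tilt 0.184 Fdock [-1.2 -0.4  3. ] M [-0.18  0.51 -0.02] grip 90.9447705745697 0.121
```

```bash
python3 -m inch '[[[0,0,-0.002,0,0,0],[0,-0.0245,-0.0065,0,0,0],[0,-0.049,-0.011,0,0,0],[0,-0.0735,-0.0155,0,0,0],[0,-0.098,-0.020,0,0,0],[0,-0.098,-0.020,0,0,0]]]'; python3 hook.py -76 -0.5 0.18
```

```text
clock: 7.9
eef_pos: [558.1, 194.8, 59.8]
tcp_rot: [2.958, -0.003, 1.279]
contact_force: [-0.9, 0.8, 2.2]
opening: 0.122
grasp_force: 90.7
shift [-0.0011, -0.0528, -0.0081] turn [0.0012, -0.0008, -0.0006] F [-0.9  0.8  2.2] t 7.9
hook x,y,z -65.2 0.2 -0.4 tilt 0.184 Fdock [-1.1  0.5  2.2] M [0.06 0.65 0.01] grip 90.69782853126526 0.122
```

```bash
python3 -m inch '[[[0,-0.01,-0.003,0,0,0],[0,-0.02,-0.005,0,0,0],[0,-0.03,-0.007,0,0,0],[0,-0.04,-0.009,0,0,0],[0,-0.045,-0.010,0,0,0]]]'; python3 hook.py -76 -0.5 0.18
```

```text
clock: 8.32
eef_pos: [550.1, 197.1, 60.0]
tcp_rot: [2.958, -0.003, 1.279]
contact_force: [2.3, -0.1, 0.8]
opening: 0.12
grasp_force: 90.6
shift [-0.0007, -0.012, 0.0006] turn [0.0013, -0.0008, -0.0007] F [ 2.3 -0.1  0.8] t 8.32
hook x,y,z -73.5 0.1 -0.3 tilt 0.184 Fdock [2.2 0.6 0.8] M [-0.12 -0.04  0.07] grip 90.62266230583191 0.12
```

```bash
python3 -m inch '[[[0,-0.006,-0.001,0,0,0],[0,-0.008,-0.0015,0,0,0],[0,-0.008,-0.0015,0,0,0]]]'>/dev/null; python3 hook.py -76 -0.5 0.18;  python3 -m inch '[[[0,-0.006,-0.001,0,0,0],[0,-0.006,-0.001,0,0,0]]]'>/dev/null; python3 hook.py -76 -0.5 0.18
```

```text
shift [-0.0008, -0.0042, 0.0019] turn [0.0012, -0.0008, -0.0007] F [ 2.4 -0.4  1.9] t 8.57
hook x,y,z -75.1 0.2 -0.3 tilt 0.184 Fdock [2.4 0.4 1.9] M [-0.03  0.15  0.08] grip 90.59342980384827 0.122
shift [-0.0007, 0.0016, 0.0029] turn [0.0013, -0.0008, -0.0007] F [ 2.3 -0.5  1.8] t 8.73
hook x,y,z -76.3 0.1 -0.3 tilt 0.184 Fdock [2.3 0.2 1.8] M [-0.05  0.03 -0.01] grip 90.677969455719 0.122
```

```bash
python3 -m inch '[[[0,-0.006,-0.001,0,0,0],[0,-0.006,-0.001,0,0,0]]]'>/dev/null; python3 hook.py -76 -0.5 0.18
```

```text
shift [-0.0008, 0.0077, 0.004] turn [0.0013, -0.0008, -0.0007] F [ 1.1 -0.6  0.8] t 8.9
hook x,y,z -77.5 0.2 -0.3 tilt 0.184 Fdock [ 1.3 -0.2  0.8] M [-0.09 -0.   -0.  ] grip 90.68971037864685 0.117
```

```bash
python3 -m inch '[[[0,-0.006,-0.001,0,0,0],[0,-0.006,-0.001,0,0,0]]]'>/dev/null; python3 hook.py -80 -0.5 0.18
```

```text
shift [-0.001, -0.0062, 0.0014] turn [0.0013, -0.0008, -0.0007] F [ 1.4 -0.6  1.9] t 9.07
hook x,y,z -78.7 0.2 -0.3 tilt 0.184 Fdock [ 1.6 -0.1  1.9] M [-0.03 -0.09  0.03] grip 90.64894437789917 0.116
```

```bash
python3 -m inch '[[[0,-0.005,-0.001,0,0,0],[0,-0.005,-0.001,0,0,0]]]'>/dev/null; python3 hook.py -80 -0.5 0.18
```

```text
shift [-0.0025, -0.0049, 0.0032] turn [0.0017, -0.001, -0.0005] F [ 4.6 -1.6  0.4] t 9.23
hook x,y,z -79.0 0.5 -0.1 tilt 0.185 Fdock [ 4.9 -0.2  0.4] M [-0.1  -0.59  0.15] grip 90.39079785346985 0.118
```

Wall contact felt at hook x of about -79, so the frame offset is about -7.5 mm, matching the visual estimate. Now swing down about the hook edge.

```bash
python3 hook.py -78.3 -0.3 0.15; python3 hook.py -78.3 -0.3 0.11
```

```text
shift [-0.0026, 0.0058, 0.0158] turn [0.0113, -0.001, -0.0005] F [ 4.6 -1.6  0.4] t 9.23
hook x,y,z -79.0 0.5 -0.1 tilt 0.185 Fdock [ 4.9 -0.2  0.4] M [-0.1  -0.59  0.15] grip 90.39079785346985 0.118
shift [-0.0026, 0.0081, 0.032] turn [0.024, -0.0011, -0.0005] F [ 4.6 -1.6  0.4] t 9.23
hook x,y,z -79.0 0.5 -0.1 tilt 0.185 Fdock [ 4.9 -0.2  0.4] M [-0.1  -0.59  0.15] grip 90.39079785346985 0.118
```

```bash
python3 -m inch '[[[-0.001,0.005,0,0,0,0],[-0.002,0.0055,0.008,0.006,0,0],[-0.002,0.006,0.016,0.0113,0,0],[-0.002,0.006,0.016,0.0113,0,0]]]'>/dev/null;python3 hook.py -79 -0.3 0.11
```

```text
shift [0.0002, 0.0011, 0.014] turn [0.012, -0.0009, -0.0009] F [2.4 1.2 4.1] t 9.57
hook x,y,z -78.7 -0.0 -0.5 tilt 0.148 Fdock [2.  1.8 4.1] M [ 0.17  0.17 -0.03] grip 90.87810516357422 0.121
```

```bash
python3 -m inch '[[[0,0,0.005,0.005,0,0],[0,0,0.0098,0.009,0,0],[0,0,0.013,0.012,0,0],[0,0,0.013,0.012,0,0]]]'>/dev/null;python3 hook.py -79 -0.3 0.09
```

```text
shift [0.0002, 0.0021, 0.0087] turn [0.0065, -0.001, -0.0008] F [3.6 1.  0.9] t 9.9
hook x,y,z -79.1 -0.1 -0.2 tilt 0.110 Fdock [3.2 2.  0.9] M [ 0.25 -0.39  0.04] grip 90.60749173164368 0.121
```

```bash
python3 -m inch '[[[0,0.002,0.005,0.003,0,0],[0,0.002,0.0087,0.0065,0,0],[0,0.002,0.0087,0.0065,0,0]]]'>/dev/null;python3 hook.py -79 -0.3 0.07
```

```text
shift [0.0006, 0.0025, 0.0081] turn [0.0063, -0.0009, -0.0007] F [3.9 1.3 1. ] t 10.15
hook x,y,z -79.2 -0.1 -0.3 tilt 0.090 Fdock [3.4 2.3 1. ] M [ 0.26 -0.33 -0.01] grip 90.68287968635559 0.119
```

```bash
python3 -m inch '[[[0,0.004,0.004,0.003,0,0],[0,0.004,0.0081,0.0063,0,0],[0,0.004,0.0081,0.0063,0,0]]]'>/dev/null;python3 hook.py -79 -0.3 0.05
```

```text
shift [0.0008, 0.003, 0.0083] turn [0.006, -0.0009, -0.0007] F [0.2 3.1 4.7] t 10.4
hook x,y,z -79.3 -0.2 -0.2 tilt 0.069 Fdock [-0.7  3.   4.7] M [0.46 0.3  0.03] grip 91.15675449371338 0.117
```

```bash
python3 -m inch '[[[0.001,0.002,0.004,0.003,0,0],[0.002,0.003,0.0075,0.006,0,0],[0.002,0.003,0.0075,0.006,0,0]]]'>/dev/null;python3 hook.py -79 -0.3 0.03
```

```text
shift [0.0006, 0.0033, 0.0071] turn [0.0062, -0.0006, -0.0006] F [-1.1  2.9  2.5] t 10.65
hook x,y,z -79.4 -0.1 -0.5 tilt 0.050 Fdock [-1.9  2.4  2.5] M [0.33 0.69 0.08] grip 90.9048593044281 0.122
```

```bash
python3 -m inch '[[[0.001,0.002,0.004,0.003,0,0],[0.001,0.003,0.0075,0.0062,0,0],[0.001,0.003,0.0075,0.0062,0,0]]]'>/dev/null;python3 hook.py -79 -0.3 0.015
```

```text
shift [0.0009, 0.0027, 0.0046] turn [0.0046, -0.0005, -0.0007] F [-4.   3.1  2.7] t 10.9
hook x,y,z -79.3 -0.2 -0.5 tilt 0.029 Fdock [-4.7  1.8  2.7] M [0.2  1.22 0.06] grip 90.79994916915894 0.119
```

```bash
python3 -m inch '[[[0.001,0,0.002,0.0025,0,0],[0.001,0,0.005,0.0048,0,0],[0.001,0,0.005,0.0048,0,0]]]'>/dev/null;python3 hook.py -79 -0.3 0.0
```

```text
shift [-0.0003, 0.0005, 0.0057] turn [0.005, -0.0006, -0.0006] F [-2.5  0.7 -1.9] t 11.15
hook x,y,z -78.9 0.1 -0.4 tilt 0.016 Fdock [-2.6 -0.  -1.9] M [-0.04  0.78 -0.05] grip 90.09697437286377 0.12
```

```bash
python3 -m inch '[[[0,0,0.003,0.0025,0,0],[0,0,0.0055,0.005,0,0],[0,0,0.0055,0.005,0,0]]]'>/dev/null;python3 hook.py -79 -0.4 0.0
```

```text
shift [-0.0038, -0.0045, 0.0034] turn [0.0006, -0.0011, -0.0006] F [ 0.3  0.  -1.9] t 11.4
hook x,y,z -78.1 0.8 0.1 tilt 0.002 Fdock [ 0.3  0.1 -1.9] M [-0.06  0.02  0.03] grip 90.07920742034912 0.118
```

```bash
python3 -m inch '[[[0,0,0.003,0.0006,0,0],[0,0,0.004,0.0006,0,0],[0,0,0.004,0.0006,0,0]]]'>/dev/null;python3 hook.py -79 -0.4 0.0
```

```text
shift [-0.0044, -0.0047, 0.0024] turn [0.0003, -0.0011, -0.0005] F [ 0.5 -1.2  3.9] t 11.65
hook x,y,z -78.0 0.9 -0.0 tilt 0.001 Fdock [ 0.8 -1.   3.9] M [-0.33 -0.08  0.02] grip 91.02290511131287 0.12
```

```bash
python3 -m inch '[[[0,0,0.003,0.0003,0,0],[0,0,0.006,0.0003,0,0],[0,0,0.006,0.0003,0,0]]]'>/dev/null;python3 hook.py -79 -0.4 0.0
python3 - <<'E'
from h import *
f=np.hstack([cv2.resize(r.grab_frame("scene")[150:240,225:345,::-1],(400,300),interpolation=2),cv2.resize(r.grab_frame("side")[120:210,185:305,::-1],(400,300),interpolation=2)])
w=cv2.resize(r.grab_frame("wrist")[90:290,100:410,::-1],(465,300))
cv2.imwrite("pics/p2.png",np.vstack([f,np.pad(w,((0,0),(0,335),(0,0)))]))
E
```

```text
shift [-0.0045, -0.0047, 0.0023] turn [0.0001, -0.0011, -0.0005] F [-3.7 -3.6 17.3] t 11.9
hook x,y,z -78.0 0.9 0.0 tilt 0.000 Fdock [-2.5 -4.5 17.3] M [-0.91  0.52 -0.05] grip 93.14651012420654 0.12
```

View pics/p2.png

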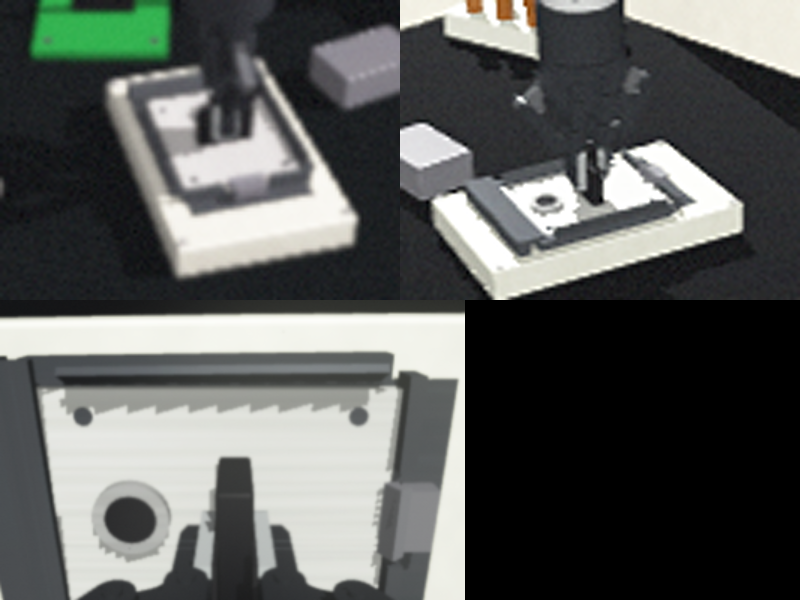

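The plate is flat under the lip, with the catch nose over its catch end at (385,520). It is firm under a 17 N press. Now I'll ease off, release and retreat.

```bash
python3 -m inch '[[[0,0,-0.004,0,0,0],[0,0,-0.007,0,0,0],[0,0,-0.007,0,0,0]]]'>/dev/null;python3 hook.py -79 -0.4 0.0; python3 -m inch '[[[0,0,0,0,0,0],[0,0,0,0,0,0],[0,0,0,0,0,0],[0,0,0,0,0,0],[0,0,0,0,0,0]]]' -0.2 20;python3 hook.py -79 -0.4 0.0
```

```text
shift [-0.0047, -0.0035, 0.0024] turn [-0.0, -0.0011, -0.0005] F [ 0.9 -0.9  5.5] t 12.3
hook x,y,z -78.3 0.9 0.1 tilt -0.000 Fdock [ 1.1 -0.6  5.5] M [-0.31 -0.18  0.05] grip 91.23319745063782 0.12
clock: 12.72
eef_pos: [549.1, 197.9, 45.4]
tcp_rot: [-3.14, -0.003, 1.279]
contact_force: [0.4, -0.4, -0.3]
opening: 0.4
grasp_force: 0.0
shift [-0.003, -0.0002, -0.0004] turn [-0.0005, -0.0009, -0.0005] F [ 0.4 -0.4 -0.3] t 12.72
hook x,y,z -79.0 0.6 -0.3 tilt -0.002 Fdock [ 0.5 -0.2 -0.3] M [ 0.    0.01 -0.05] grip 0.0 0.4
```

```bash
python3 -m inch '[[[0,0,-0.05,0,0,0],[0,0,-0.15,0,0,0],[0,0,-0.3,0,0,0],[0,0,-0.5,0,0,0],[0,0,-0.6,0,0,0],[0,0,-0.6,0,0,0],[0,0,-0.6,0,0,0]]]'; python3 - <<'E'
from h import *
f=np.hstack([cv2.resize(r.grab_frame("scene")[150:240,225:345,::-1],(400,300),interpolation=2),cv2.resize(r.grab_frame("side")[120:210,185:305,::-1],(400,300),interpolation=2)])
w=cv2.resize(r.grab_frame("wrist")[70:270,100:410,::-1],(465,300))
cv2.imwrite("pics/p3.png",np.vstack([f,np.pad(w,((0,0),(0,335),(0,0)))]))
E
```

```text
clock: 13.3
eef_pos: [550.1, 197.7, 167.6]
tcp_rot: [3.14, -0.005, 1.279]
contact_force: [0.2, 0.3, -0.9]
opening: 0.402
grasp_force: 0.0
```

View pics/p3.png

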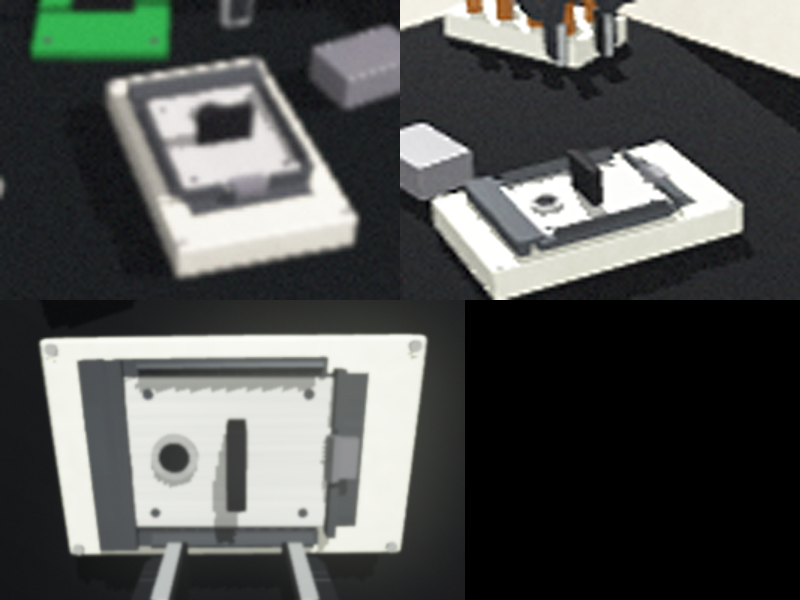

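The plate lies flat in the frame with the catch nose over its edge at (330,457), and the gripper is clear.

```bash
python3 -c "
from rig import r
print(r.sign_off())"
```

```text
the job is handed in; nothing more can be done
None
```

The plate is back in the dock, hooked under the lip and lying flat with the catch snapped over it; measured force peaked at about 17 N as I pressed it home, the gripper has let go and is clear, and I handed the job in at about 13.5 s.

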